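# Bring up the lathe tailstock and hold the handle blank

### The arm

A 6-joint arm with a two-finger parallel gripper is mounted at the origin on the work surface. World frame = base frame: x ahead of the robot, y to its left, z up, the work surface at z = 0. Lengths are in m, angles in rad, forces in N, time in s.
With the tool pointing down it reaches from about 0.375 to 0.975 m from the base axis. Payload 3.8 kg.
Tool frame: the origin (TCP) lies midway between the tips of the shut fingers; the grasp point (between the pads) lies 19 mm behind it; z points along the fingers, y is the line along which they close (so a half turn about z gives the same grasp; the last joint's range is limited). The gripper opens to 85 mm and grips with 20 to 120 N. Pads are 22 mm wide; open, the fingers measure 114 mm over their backs; the gripper's body (76 mm by 85 mm) begins 54 mm behind the grasp point. The pads swing forward as they close: fully open they stand 13 mm farther back than shut.
Start: joints at [-1.35, 0.264, 1.604, -0, 1.274, -0.037], TCP at [0.172, -0.653, 0.199] pointing down, gripper open.
Joint ranges: [-2.63, 2.63], [-0.94, 2.18], [0.31, 2.57], [-1.31, 4.45], [0, 2.66], [-2.55, 2.55]. Speed limits (rad/s): [2.57, 2.57, 3.14, 3.14, 3.14, 3.14].

### API

Orientations are given as a rotation vector (axis times angle).
In Python, from workcell import * gives the robot as it stands. The module is installed in compiled form; this text tells all that it offers.
- The arm moves only by the tool apply_moves, never from a script. Its arguments are lists of equal length, an entry for each row: "fingers": the opening, from 0 (shut) to 1 (fully open); "travel": the shift along the tool's x, y, z normalised to -1 to 1, where 1 is 0.05 m, a list of three; "rotation": the turn, a rotation vector about the tool's x, y, z normalised to -1 to 1, where 1 is 6 degrees, a list of three. In form: {"fingers": [fingers, ...], "travel": [[dx, dy, dz], ...], "rotation": [[ax, ay, az], ...]}. A call has 1 to 12 rows; each row shifts and turns the commanded pose from where the row before left it, along the tool's axes as they then stand; what a row does not reach is not made up. A row lasts 1/10 s, in which the tool goes at most 50 mm and 8.59 degrees, less where a joint would pass 70% of its speed; a pose out of reach is approached as far as the arm can. A call with a number of a shift or a turn outside -1 to 1 is refused whole. A call with a gripper value outside its range is refused whole. The fingers move at their own pace and stop on an object; "newtons" is the grip in N (left out, the last holds). Time passes only in rows, so rows that do not move let the fingers close. It gives the time, the measured TCP pose, the force, the opening and the grip force at its end, in the units of the state.
- read_state(): the state, without advancing time (a new reading comes with each control period).
- read_camera(name): name is "scene" or "top"; returns a dict with "image" (420x560x3 uint8, red, green, blue), "fx", "fy", "cx", "cy" (pixels), "k1" (the pictures are not rectified: a ray, as slopes to the right and down, at radius r is drawn at 1 + k1 r^2 times it, then the intrinsics apply), "extrinsics" (4x4, takes a point from world to camera coordinates). Camera axes: x right, y down, z forward; pixel columns grow to the right and rows downward; lengths in m; the calibration is good to about 2 mm. A picture is of the moment at which its call begins. There is no depth.
- finish_job(): hands the job in; it is judged then, once.
Trained networks look in the newest picture that a camera, given by its name, has taken for a name from the list of things; names that differ only in an ending like _2 or _b are one class to them, and where a whole thing is asked for, a point or a joint stands for the part that bears it (a point fixed in the world has none). Each returns a list of dicts, best first, with "p" (0 to 1); they miss things now and then, are a little off and sometimes report something else, mostly with a low value. They report only what shows in the picture. A call takes as long as a camera call.
- regions_of(camera, name): "mask" (420x560 bool, what is visible of it) and "bbox" ([left, top, width, height] in pixels, round what is visible of it).
- tip_of(camera, name): "location" ([column, row] in pixels: a listed point, or the origin of a listed thing).
The state is a dict: "time": time; "q": joint angles; "joint_vel": joint speeds; "joint_torque": joint torques, N m; "tool_pos": TCP position; "tcp_rot": TCP orientation; "wrist_force": force on the tool from outside, world axes, zero at the start; "torque": the same for the moment, N m; "width": opening from 0.0 (shut) to 1.0 (fully open); "grip_force": force on a finger pad.
Only numpy, scipy, OpenCV 4.12 (cv2) and the standard library are available. Lean on these libraries where they do the work, as an engineer would, in place of code of your own. Each camera call takes 0.05 s, during which the arm holds its last target. There are 200 camera calls.

### The job

A bored handle blank sits loosely on the arbor pin of the small wood lathe. Loosen the tailstock's clamp lever, slide the tailstock up until its centre stands about 15 mm short of the blank's end, and turn the clamp lever fully tight again. Then push the sprung feed lever over so that the centre drives the blank fully home against the drive collar, and keep it there: the program finishes while still holding the lever, with a steady push of about 12 N on its ball, and without having shifted the mallet, the pot or the wood block.

Things in the scene. Friction and masses are not known exactly. Their poses are not given: they have to be found in the camera images.
- lathe: Grey bench wood lathe, fixed. Bed 100 mm wide, 620 mm long, its top 70 mm above the bench, along its own y (+y to the headstock, the big box 200 mm high on the robot's left, y 310 to 460 mm); its x points away from the robot. Origin on the bench, mid-width, 170 mm from the tail end. Spindle axis 135 mm up, over mid-bed. Tool rest before the blank: y 170 to 260, x to -85, 137 mm high.
- collar_face (a point): Centre of the face of the steel drive collar (44 mm diameter) on the spindle, against which the blank must be pushed.
- blank: Round wooden handle blank, 32 mm diameter, 120 mm long, lying along the spindle axis on the arbor pin. It only slides along that axis (about 4 N moves it) and starts 5 to 10 mm short of the collar. Origin at the centre of its tail end (same point as point blank_end).
- blank_end (a point): Centre of the blank's end face that looks at the tailstock.
- blank_foot (a point): Centre of the blank's other end face, which must meet the collar.
- tailstock (a joint): Travel of the grey tailstock along the lathe's +y, towards the headstock, m; 0 near the tail end, limit 0.16. It starts at 0 to 0.07. Unclamped it slides with about 6 N, so push the clamp lever lightly; clamped it stands fast.
- tailstock_grip (a point): On the grey tailstock: middle of its round barrel's length, on the spindle axis, 135 mm above the bench. The barrel, 44 mm in diameter and 90 mm long along y, can be gripped from above across its sides (fingers apart along the lathe's x); below it is a web 36 mm thick, then the foot, 100 mm across, its top 85 mm above the bench.
- clamp_lever (a joint): Lever (rad) on a vertical stud at the tailstock's front (robot's side). 0 = fully loose stop: it points 0.87 rad (50 deg) from the lathe's -x towards the tail end. It tightens clockwise from above, towards the headstock: bites from 1.05, properly tight beyond 1.35, stop at 1.6; slack below 0.9. Starts tight (1.42 to 1.52). Stays where left; 3 N at the grip turns it free, 5 N tightens it.
- clamp_grip (a point): On the clamp lever's black round grip, 65 mm from the stud's axis, 113 mm above the bench; grip 16 mm thick, reaching to 86 mm from the axis and rising slightly outwards. With closed fingers it can be pushed round sideways from above.
- clamp_stud (a point): On the stud's axis, the clamp lever's turning centre, at the same height as clamp_grip: 60 mm in front of the spindle axis (lathe -x), in the middle of the tailstock's length.
- quill: Steel quill, 22 mm diameter, with the pointed centre in its front end; it slides in the tailstock along the spindle axis towards the blank, 37 mm at most, 44 mm per rad of the feed lever; a spring takes it back. Origin on the spindle axis, at the middle of the barrel when fully back. The point sinks slightly into the wood under load.
- centre_tip (a point): The point of the centre, 103 mm ahead (+y) of the quill's origin.
- feed_lever: Upright lever behind the tailstock. Origin on the pin, 95 mm above the bench, in the vertical plane of the spindle axis, 75 mm behind mid-barrel; z runs along the lever to its ball. At rest it leans 0.40 rad to the tail; pushing the ball to the headstock swings it up to 0.84 rad. Spring: 2 N at the ball at rest, plus 4.5 N per rad. Blank home: about 1 N more per mm of ball travel.
- feed_knob (a point): Centre of the feed lever's black ball, 34 mm diameter, 135 mm along the lever from its pin; at rest about 220 mm above the bench. Free room behind it (tail side) and above. Each newton at the ball beyond the spring's share gives about 3 N at the centre's point.
- mallet: Wooden mallet standing on its head, head 72 mm diameter and 80 mm high, 200 mm high in all; not to be shifted. Origin under its centre.
- pot: Red open pot, 76 mm diameter, 70 mm high; not to be shifted. Origin under its centre.
- stock: Loose wood block 45 x 140 x 32 mm lying in front of the lathe; not to be shifted. Origin under its centre.

How it is judged:
By the outcome, as a careful person would: the job done as asked, in the order asked, and still so for the second after the job is handed in, while the arm keeps its last pose, push and grip.
It also fails if it takes over 70 s, if anything falls off the work surface, if the arm or the gripper's body presses on something with over 40 N, if the wrist force passes 120 N, or if a joint passes its speed limit or range.

## Working session

There is one attempt and no reset: what is moved stays moved. The work goes in short steps, Python scripts to look and compute and a tool call to move; the robot and the scene stay as the last step left them, time stands still between calls to the robot, and variables do not carry over. Pictures are saved under pics/ and viewed, at most 10 in all, crops included, and the job is handed in when it is done.

Besides the shell and the picture viewer there is one more tool, called after "Emit:" as name(argument=value, ...) on one line, values as JSON. apply_moves: Moves the arm, as the interface text tells. Scaled input: -1 to 1 covers 0.05 m each way for a shift and 6 degrees each way for a turn. Its arguments: {"type":"object","properties":{"fingers":{"type":"array","items":{"type":"number"}},"travel":{"type":"array","items":{"type":"array","items":{"type":"number"}}},"rotation":{"type":"array","items":{"type":"array","items":{"type":"number"}}},"newtons":{"type":"number"}},"required":["fingers","travel","rotation"]}

```bash
mkdir -p pics
cat > h.py <<'E'
from workcell import *
import numpy as np, cv2
from scipy.spatial.transform import Rotation as R
def ray(c,px):
    # returns origin, direction world
    x=(px[0]-c["cx"])/c["fx"]; y=(px[1]-c["cy"])/c["fy"]
    d=np.array([x,y]); u=d.copy()
    for _ in range(20): u=d/(1+c["k1"]*(u@u))
    E=np.array(c["extrinsics"]); Rm=E[:3,:3]; t=E[:3,3]
    return -Rm.T@t, Rm.T@np.array([u[0],u[1],1.])
def at_z(c,px,z):
    o,d=ray(c,px); return o+d*(z-o[2])/d[2]
def proj(c,p):
    E=np.array(c["extrinsics"]); q=E[:3,:3]@np.asarray(p)+E[:3,3]; u=q[:2]/q[2]; u=u*(1+c["k1"]*(u@u))
    return np.array([c["fx"]*u[0]+c["cx"],c["fy"]*u[1]+c["cy"]])
def tri(c1,p1,c2,p2):
    o1,d1=ray(c1,p1);o2,d2=ray(c2,p2)
    A=np.stack([d1,-d2],1); s=np.linalg.lstsq(A,o2-o1,rcond=None)[0]
    a=o1+s[0]*d1;b=o2+s[1]*d2
    return (a+b)/2,np.linalg.norm(a-b)
E
cat > look.py <<'E'
from h import *
import sys
cs={n:read_camera(n) for n in("scene","top")}
for n,c in cs.items(): cv2.imwrite(f"pics/{sys.argv[1]}_{n}.png",c["image"][:,:,::-1])
for k in sys.argv[2:]:
    r={n:tip_of(n,k)[:2] for n in cs}
    print(k,{n:[(round(a["p"],2),np.round(a["location"],1).tolist()) for a in v] for n,v in r.items()})
    if r["scene"] and r["top"]:
        p,e=tri(cs["scene"],r["scene"][0]["location"],cs["top"],r["top"][0]["location"]); print("   tri",p.round(4),"gap",round(e,4))
E
python3 look.py a lathe collar_face blank_end blank_foot tailstock_grip clamp_grip clamp_stud centre_tip feed_lever feed_knob mallet pot stock
python3 -c "
from h import *
s=read_state();print(s)
for n in('scene','top'):
  c=read_camera(n);print(n,ray(c,(280,210)),c['fx'])"
```

```text
lathe {'scene': [(0.96, [282.2, 275.2])], 'top': [(0.82, [294.0, 182.9])]}
   tri [ 0.6384 -0.0075  0.012 ] gap 0.0045
collar_face {'scene': [(0.67, [409.0, 277.8])], 'top': [(0.65, [190.3, 173.8])]}
   tri [0.6289 0.2628 0.1282] gap 0.001
blank_end {'scene': [(0.94, [347.5, 266.4])], 'top': [(0.92, [238.9, 171.9])]}
   tri [0.6343 0.1346 0.1324] gap 0.0006
blank_foot {'scene': [(0.6, [407.5, 277.9])], 'top': [(0.56, [193.4, 171.3])]}
   tri [0.6335 0.256  0.1359] gap 0.006
tailstock_grip {'scene': [(0.7, [268.9, 254.1]), (0.16, [409.8, 278.9])], 'top': [(0.6, [300.5, 172.0])]}
   tri [ 0.6398 -0.0287  0.1216] gap 0.0047
clamp_grip {'scene': [(0.77, [298.9, 214.3]), (0.21, [145.9, 231.3])], 'top': [(0.62, [291.0, 216.1]), (0.53, [191.2, 172.6])]}
   tri [0.5235 0.0017 0.1042] gap 0.0098
clamp_stud {'scene': [(0.77, [275.8, 232.8]), (0.46, [315.8, 261.6])], 'top': [(0.92, [302.1, 191.4])]}
   tri [ 0.5872 -0.0305  0.1194] gap 0.0014
centre_tip {'scene': [(0.61, [317.6, 261.2])], 'top': [(0.61, [264.1, 169.2])]}
   tri [0.6402 0.0707 0.139 ] gap 0.0047
feed_lever {'scene': [(0.81, [235
[... 711 characters left out ...]
.00044776,
       -0.00145944]), 'joint_torque': array([-1.94894092e-03, -5.15062881e+01, -3.67708755e+01, -4.00128920e-04,
        9.08309357e-04,  9.09057235e-06]), 'tool_pos': array([ 0.1720956 , -0.65266125,  0.19856377]), 'tcp_rot': array([-3.11548301e+00, -4.03886037e-01,  2.94878015e-05]), 'wrist_force': array([0.36540998, 0.71230532, 1.18328725]), 'torque': array([-0.0319583 , -0.04596763,  0.00580036]), 'grip_force': 0.0, 'width': 0.9976311993470385}
scene (array([1.03077275, 0.11799093, 1.04197416]), array([-0.47207866, -0.14409103, -0.86985213])) 478.3315945417683
top (array([ 0.24329584, -0.01012841,  1.48625406]), array([ 0.21001006,  0.02550283, -0.97752839])) 540.2134726447208
```

Run:
```python
import cv2
a=cv2.imread("pics/a_scene.png")[120:370,100:480]; cv2.imwrite("pics/a1.png",cv2.resize(a,None,fx=2.1,fy=2.1,interpolation=cv2.INTER_CUBIC))
a=cv2.imread("pics/a_top.png")[100:340,130:470]; cv2.imwrite("pics/a2.png",cv2.resize(a,None,fx=2.3,fy=2.3,interpolation=cv2.INTER_CUBIC))
```

```text
(no output)
```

View pics/a1.png

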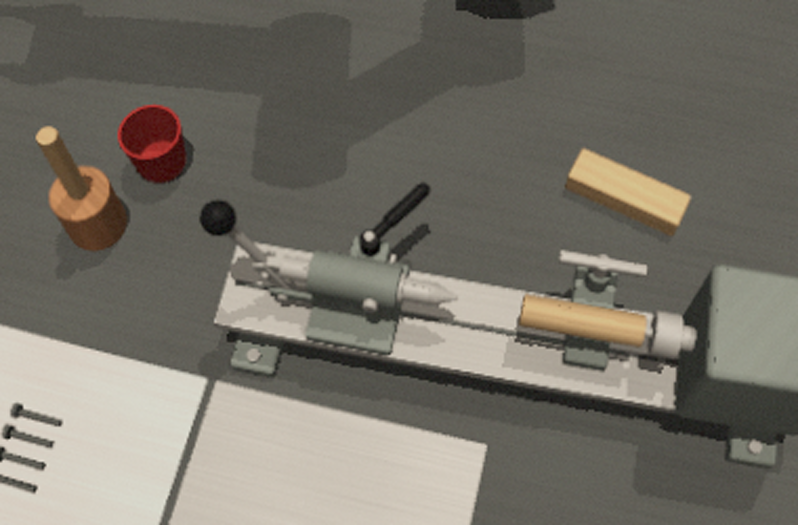

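View pics/a2.png

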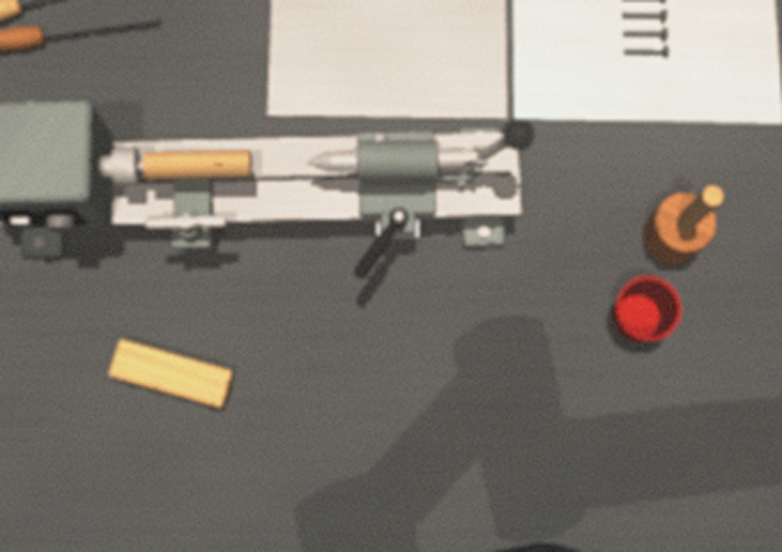

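The scene crop shows the tailstock barrel at about (355,285), its lever ball at (218,217), the clamp lever pointing towards the headstock with its grip at (405,205), and the blank from 525 to 645. The mallet and pot are clear of the lathe at its tail end. The top crop agrees: ball (518,133), stud (399,215), grip end (362,272), blank 143–250.

```bash
cat > fit.py <<'E'
from h import *
from scipy.optimize import least_squares
def model(v,lean=0.40,q=0.0):
    x,y,a,t,b,c,th=v
    ph=th-0.87
    L={"lathe":(0,0,0),"collar_face":(0,c,.135),"blank_end":(0,b,.135),"blank_foot":(0,b+.12,.135),"tailstock_grip":(0,t,.135),
     "clamp_stud":(-.06,t,.113),"clamp_grip":(-.06-.065*np.cos(ph),t+.065*np.sin(ph),.113),"centre_tip":(0,t+.103+q,.135),
     "feed_lever":(0,t-.075,.095),"feed_knob":(0,t-.075-.135*np.sin(lean),.095+.135*np.cos(lean))}
    ca,sa=np.cos(a),np.sin(a)
    return {k:np.array([x+ca*p[0]-sa*p[1],y+sa*p[0]+ca*p[1],p[2]]) for k,p in L.items()}
def fit(v0=(.64,-.01,.0,-.03,.14,.27,1.47),frames=1,verbose=True):
    obs=[]
    for f in range(frames):
        for n in("scene","top"):
            c=read_camera(n)
            for k in model(v0):
                r=tip_of(n,k)
                if r and r[0]["p"]>.3: obs.append((c,n,k,np.array(r[0]["location"])))
    def res(v):
        m=model(v); return np.concatenate([proj(c,m[k])-px for c,n,k,px in obs])
    s=least_squares(res,v0,loss="soft_l1",f_scale=1.0,x_scale=[.01,.01,.01,.01,.01,.01,.1])
    if verbose:
        rr=res(s.x).reshape(-1,2)
        for (c,n,k,px),e in zip(obs,rr): print(n,k,e.round(1))
    cov=np.linalg.inv(s.jac.T@s.jac)
    print("x y yaw t b c th",s.x.round(4)); print("sd",np.sqrt(np.diag(cov)).round(4))
    return s.x
if __name__=="__main__":
    v=fit(); np.save("v.npy",v)
    for k,p in model(v).items(): print(k,p.round(4))
E
python3 fit.py; python3 -c "from h import *;print(read_state()['time'])"
```

```text
scene lathe [-0.6 -4.2]
scene collar_face [-0.6 -1.2]
scene blank_end [1.  2.6]
scene blank_foot [-0.8  0.4]
scene tailstock_grip [0.4 0.4]
scene clamp_stud [ 0. -2.]
scene clamp_grip [-3.   0.7]
scene centre_tip [ 1.5 -2.4]
scene feed_lever [-176.3  -21.1]
scene feed_knob [ 0.2 -0.5]
top lathe [-1.4  1.1]
top collar_face [-1.6 -1.6]
top blank_end [ 0.8 -0.3]
top blank_foot [-0.2  0.6]
top tailstock_grip [-2.  -4.4]
top clamp_stud [ 3. -0.]
top clamp_grip [ 0.  -1.7]
top centre_tip [-5.5 -0.1]
top feed_lever [-0.2 -1.4]
x y yaw t b c th [ 0.6421 -0.008   0.0451 -0.0199  0.1436  0.2694  1.4492]
sd [0.001  0.0027 0.0063 0.003  0.0032 0.0037 0.0426]
lathe [ 0.6421 -0.008   0.    ]
collar_face [0.63   0.2612 0.135 ]
blank_end [0.6357 0.1355 0.135 ]
blank_foot [0.6303 0.2554 0.135 ]
tailstock_grip [ 0.643  -0.0279  0.135 ]
clamp_stud [ 0.5831 -0.0306  0.113 ]
clamp_grip [0.5272 0.0025 0.113 ]
centre_tip [0.6384 0.075  0.135 ]
feed_lever [ 0.6464 -0.1028  0.095 ]
feed_knob [ 0.6488 -0.1553  0.2193]
2.6
```

Emit:
apply_moves(fingers=[0, 0, 0, 0, 0, 0, 0, 0, 0, 0, 0, 0], travel=[[0, 0, -0.2], [0, 0, -0.2], [0, 0, -0.2], [0, 0, -0.2], [0, 0, -0.2], [0, 0, -0.2], [0, 0, -0.2], [0, 0, -0.2], [0, 0, -0.2], [0, 0, -0.2], [0, 0, -0.2], [0, 0, -0.2]], rotation=[[0, 0, -1], [0, 0, -1], [0, 0, -1], [0, 0, -1], [0, 0, -1], [0, 0, -1], [0, 0, -1], [0, 0, -1], [0, 0, -1], [0, 0, -1], [0, 0, -1], [0, 0, -1]])

```text
time: 3.8
tool_pos: [0.1721, -0.6526, 0.319]
tcp_rot: [-2.278, -2.163, 0.0]
wrist_force: [-0.4, -0.2, 0.6]
width: 0.0
grip_force: 0.0
```

```bash
cat > plan.py <<'E'
from h import *
from fit import model
v=np.load("v.npy"); m=model(v); yaw=v[2]
Rl=R.from_euler('z',yaw)
Rt=np.stack([Rl.apply([0,1,0]),Rl.apply([1,0,0]),[0,0,-1]],1)  # tool x=lathe y, tool y=lathe x
def W(p): return Rl.apply(p)+np.array([v[0],v[1],0])   # lathe->world
def Lf(p): return Rl.inv().apply(np.asarray(p)-np.array([v[0],v[1],0]))
def cur():
    s=read_state(); return s,np.array(s["tool_pos"]),R.from_rotvec(s["tcp_rot"])
def show():
    s,p,r=cur(); print("t",round(s["time"],2),"tcp",p.round(4),"lathe",Lf(p).round(4),"F",s["wrist_force"].round(1),"w",round(s["width"],3),"grip",round(s["grip_force"],1))
    print("rot err (units)",((r.inv()*R.from_matrix(Rt)).as_rotvec(degrees=True)/6).round(2))
def to(pw):
    s,p,r=cur(); d=r.inv().apply(np.asarray(pw)-p)/0.05; print("travel total",d.round(3),"max",abs(d).max().round(2))
def lever(phi,r,off):  # world xy of tool centre on headstock side (off>0) or tail side (off<0) of clamp lever
    st=Lf(m["clamp_stud"]); d=np.array([-np.cos(phi),np.sin(phi)]); n=np.array([np.sin(phi),np.cos(phi)])
    s=np.sign(off); w=s*(abs(off)+.011*abs(n[1])+.0145*abs(n[0])+.008)
    return st[:2]+r*d+w*n
if __name__=="__main__": show()
E
python3 - <<'E'
from plan import *
show()
q=lever(v[6]-.87,.068,.015); t=W([*q,.30]); print(q,t); to(t)
E
```

```text
t 3.8 tcp [ 0.1721 -0.6526  0.319 ] lathe [-0.4986 -0.6229  0.319 ] F [-0.4 -0.2  0.6] w 0.0 grip 0.0
rot err (units) [-0.    0.   -0.93]
[-0.09493932  0.05089928] [0.54500802 0.03860852 0.3       ]
travel total [14.194  6.73   0.379] max 14.19
```

Emit:
apply_moves(fingers=[0, 0, 0, 0, 0, 0, 0, 0, 0, 0, 0, 0], travel=[[0, 0, 0], [0.58, 0.35, 0], [0.58, 0.35, 0], [0.58, 0.35, 0], [0.58, 0.35, 0], [0.58, 0.35, 0], [0.58, 0.35, 0], [0.58, 0.35, 0], [0.58, 0.35, 0], [0.58, 0.35, 0], [0.58, 0.35, 0], [0.58, 0.35, 0]], rotation=[[0, 0, -0.93], [0, 0, 0], [0, 0, 0], [0, 0, 0], [0, 0, 0], [0, 0, 0], [0, 0, 0], [0, 0, 0], [0, 0, 0], [0, 0, 0], [0, 0, 0], [0, 0, 0]])

```text
time: 5.0
tool_pos: [0.3518, -0.3248, 0.3188]
tcp_rot: [2.175, 2.266, 0.0]
wrist_force: [-0.0, -1.2, 0.3]
width: 0.004
grip_force: 0.0
```

Emit:
apply_moves(fingers=[0, 0, 0, 0, 0, 0, 0, 0, 0, 0, 0, 0], travel=[[0.58, 0.35, 0], [0.58, 0.35, 0], [0.58, 0.35, 0], [0.58, 0.35, 0], [0.58, 0.35, 0], [0.58, 0.35, 0], [0.58, 0.35, 0], [0.58, 0.35, 0], [0.58, 0.35, 0], [0.58, 0.35, 0], [0.7, 0.35, 0], [0.6, 0.35, 0]], rotation=[[0, 0, 0], [0, 0, 0], [0, 0, 0], [0, 0, 0], [0, 0, 0], [0, 0, 0], [0, 0, 0], [0, 0, 0], [0, 0, 0], [0, 0, 0], [0, 0, 0], [0, 0, 0]])

```text
time: 6.2
tool_pos: [0.5471, 0.039, 0.3188]
tcp_rot: [2.175, 2.267, 0.001]
wrist_force: [1.5, -0.5, -0.7]
width: 0.002
grip_force: 0.0
```

Run:
```python
from plan import *
show()
q=lever(v[6]-.87,.068,.015); to(W([*q,.097]))
c=read_camera("scene"); a=c["image"][150:360,180:460,::-1]; cv2.imwrite("pics/b1.png",cv2.resize(a,None,fx=2.8,fy=2.8,interpolation=cv2.INTER_CUBIC))
```

```text
t 6.2 tcp [0.5471 0.039  0.3188] lathe [-0.0929  0.0512  0.3188] F [ 1.5 -0.5 -0.7] w 0.002 grip 0.0
rot err (units) [ 0.01 -0.   -0.04]
travel total [-0.007 -0.044  4.436] max 4.44
```

View pics/b1.png

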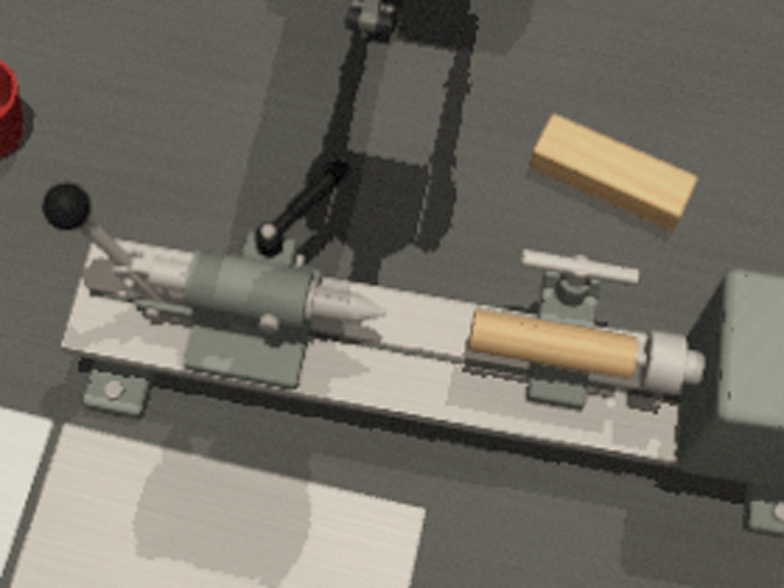

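The clear view shows the lever (pivot (268,237), end (342,170)) free of the gripper at (370,15). I'll lower the closed fingers on its headstock side.

Emit:
apply_moves(fingers=[0, 0, 0, 0, 0, 0, 0, 0], travel=[[0, 0, 0.7], [0, 0, 0.8], [0, 0, 0.8], [0, 0, 0.8], [0, 0, 0.7], [0, 0, 0.4], [0, 0, 0.24], [0, 0, 0]], rotation=[[0, 0, 0], [0, 0, 0], [0, 0, 0], [0, 0, 0], [0, 0, 0], [0, 0, 0], [0, 0, 0], [0, 0, 0]])

```text
time: 7.05
tool_pos: [0.5451, 0.0371, 0.0948]
tcp_rot: [-2.174, -2.265, 0.004]
wrist_force: [-0.6, 0.5, -0.3]
width: -0.001
grip_force: 0.0
```

Run:
```python
from plan import *
show()
s,p,r=cur(); prev=Lf(p)[:2]
for th in np.linspace(v[6],0.2,13):
    q=lever(th-.87,.068,0); d=(q-prev)/.05; print(round(th,2),q.round(4),"tool",d[1].round(2),d[0].round(2)); prev=q
```

```text
t 7.05 tcp [0.5451 0.0371 0.0948] lathe [-0.0949  0.0494  0.0948] F [-0.6  0.5 -0.3] w -0.001 grip 0.0
rot err (units) [-0.03 -0.   -0.04]
1.45 [-0.1169  0.0173] tool -0.64 -0.44
1.35 [-0.1205  0.0112] tool -0.12 -0.07
1.24 [-0.1234  0.0047] tool -0.13 -0.06
1.14 [-0.1256 -0.002 ] tool -0.13 -0.04
1.03 [-0.1271 -0.0089] tool -0.14 -0.03
0.93 [-0.1279 -0.0159] tool -0.14 -0.02
0.82 [-0.1279 -0.023 ] tool -0.14 -0.0
0.72 [-0.1272 -0.03  ] tool -0.14 0.01
0.62 [-0.1258 -0.037 ] tool -0.14 0.03
0.51 [-0.1237 -0.0437] tool -0.13 0.04
0.41 [-0.1209 -0.0502] tool -0.13 0.06
0.3 [-0.1174 -0.0564] tool -0.12 0.07
0.2 [-0.1133 -0.0621] tool -0.12 0.08
```

Run:
```python
from plan import *
s,p,r=cur(); prev=Lf(p)[:2]
for th in np.linspace(v[6],0.2,13):
    q=lever(th-.87,.068,1e-6); d=(q-prev)/.05; print(round(th,2),q.round(4),"tool",d[1].round(2),d[0].round(2)); prev=q
```

```text
1.45 [-0.1031  0.0383] tool -0.22 -0.17
1.35 [-0.1093  0.0329] tool -0.11 -0.12
1.24 [-0.1149  0.0266] tool -0.13 -0.11
1.14 [-0.1197  0.0197] tool -0.14 -0.1
1.03 [-0.1237  0.012 ] tool -0.15 -0.08
0.93 [-0.1267  0.0039] tool -0.16 -0.06
0.82 [-0.1288 -0.0034] tool -0.14 -0.04
0.72 [-0.1304 -0.0092] tool -0.12 -0.03
0.62 [-0.1314 -0.0154] tool -0.12 -0.02
0.51 [-0.1319 -0.0218] tool -0.13 -0.01
0.41 [-0.1317 -0.0285] tool -0.13 0.0
0.3 [-0.1308 -0.0352] tool -0.14 0.02
0.2 [-0.1292 -0.0421] tool -0.14 0.03
```

Emit:
apply_moves(fingers=[0, 0, 0, 0, 0], travel=[[-0.11, -0.08, 0], [-0.11, -0.09, 0], [-0.11, -0.12, 0], [-0.13, -0.11, 0], [-0.14, -0.1, 0]], rotation=[[0, 0, 0], [0, 0, 0], [0, 0, 0], [0, 0, 0], [0, 0, 0]])

```text
time: 7.55
tool_pos: [0.5225, 0.0056, 0.0972]
tcp_rot: [2.175, 2.266, 0.001]
wrist_force: [1.0, 0.5, -0.4]
width: -0.001
grip_force: 0.0
```

Emit:
apply_moves(fingers=[0, 0, 0, 0, 0, 0, 0, 0], travel=[[-0.15, -0.08, 0], [-0.16, -0.06, 0], [-0.14, -0.04, 0], [-0.12, -0.03, 0], [-0.12, -0.02, 0], [-0.13, -0.01, 0], [-0.13, 0, 0], [0, 0, 0]], rotation=[[0, 0, 0], [0, 0, 0], [0, 0, 0], [0, 0, 0], [0, 0, 0], [0, 0, 0], [0, 0, 0], [0, 0, 0]])

```text
time: 8.35
tool_pos: [0.513, -0.0425, 0.0966]
tcp_rot: [2.176, 2.266, -0.0]
wrist_force: [-0.6, 0.1, 0.3]
width: -0.005
grip_force: 0.0
```

Run:
```python
from plan import *
show()
c=read_camera("scene"); a=c["image"][150:360,180:460,::-1]; cv2.imwrite("pics/b2.png",cv2.resize(a,None,fx=2.8,fy=2.8,interpolation=cv2.INTER_CUBIC))
```

```text
t 8.35 tcp [ 0.513  -0.0425  0.0966] lathe [-0.1306 -0.0287  0.0966] F [-0.6  0.1  0.3] w -0.005 grip 0.0
rot err (units) [ 0.    0.   -0.05]
```

View pics/b2.png

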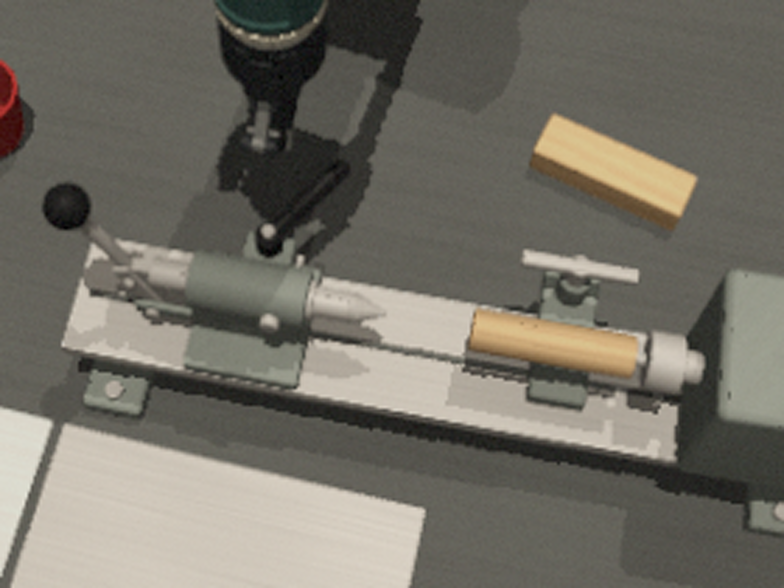

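The lever has not moved: it still runs (268,237)–(342,172), while the fingers at about (265,145) got past it without force. I'll compare projections to find out why.

Run:
```python
from plan import *
s,p,r=cur()
cs={n:read_camera(n) for n in("scene","top")}
st=Lf(m["clamp_stud"]);ph=v[6]-.87
for n,c in cs.items():
    print(n,"tcp",proj(c,p),"stud",proj(c,m["clamp_stud"]),"end86",[proj(c,W([st[0]-.086*np.cos(ph),st[1]+.086*np.sin(ph),z])).round(1) for z in(.113,.12)],"start pos",proj(c,[.5451,.0371,.0948]).round(1))
    for k in("clamp_lever","clamp_grip"):
        for q in regions_of(n,k)[:2]: print(n,k,round(q["p"],2),q["bbox"])
    for k in ("clamp_stud","clamp_grip"): print(k,[(round(a["p"],2),np.round(a["location"],1).tolist()) for a in tip_of(n,k)[:2]])
a=cs["top"]["image"][140:260,220:380,::-1]; a=cv2.resize(a,None,fx=4.8,fy=4.8,interpolation=cv2.INTER_CUBIC)
for pt in(proj(cs["top"],p),proj(cs["top"],m["clamp_stud"]),proj(cs["top"],m["clamp_grip"])):
    cv2.circle(a,tuple(int(i) for i in (pt-[220,140]+.5)*4.8),4,(0,255,255),1)
cv2.imwrite("pics/c1.png",a)
```

```text
scene tcp [279.03743658 207.92752847] stud [276.00157866 232.47353751] end86 [array([303.2, 207.8]), array([303.2, 206.2])] start pos [309.9 227.6]
scene clamp_lever 0.58 [273.3, 209.9, 29.9, 32.1]
scene clamp_grip 0.73 [273.2, 206.8, 27.7, 41.5]
clamp_stud [(0.94, [274.4, 233.9])]
clamp_grip [(0.6, [301.5, 212.3])]
top tcp [305.82861938 221.14126906] stud [301.80477755 193.56639085] end86 [array([284.6, 221.1]), array([284.6, 220.6])] start pos [275.9 208.9]
top clamp_grip 0.51 [285.9, 210.3, 5.4, 10.4]
clamp_stud []
clamp_grip [(0.59, [286.7, 214.2])]
```

View pics/c1.png

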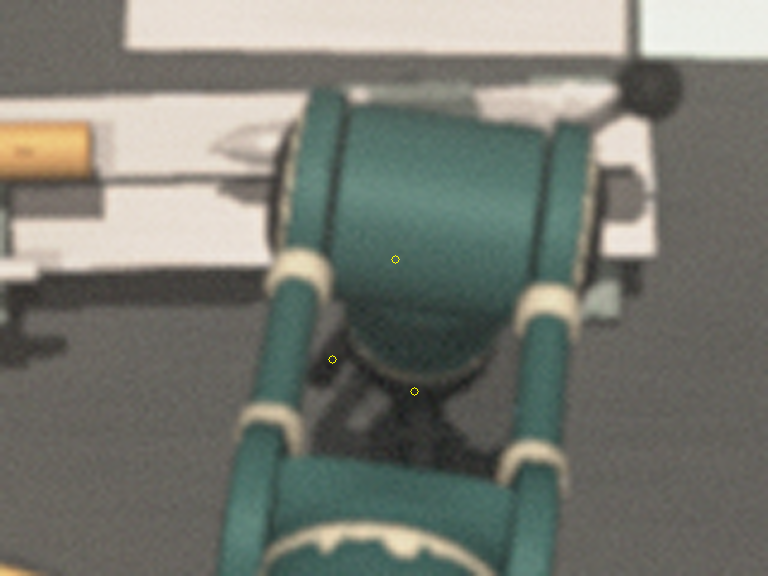

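Run:
```python
from plan import *
s,p,r=cur()
c=read_camera("scene")
a=c["image"][170:250,245:345,::-1].astype(float)/255; a=(a**.5*255).astype(np.uint8); a=cv2.resize(a,None,fx=7.5,fy=7.5,interpolation=cv2.INTER_CUBIC)
for pt in(proj(c,p),proj(c,m["clamp_stud"]),proj(c,m["clamp_grip"])):
    cv2.circle(a,tuple(int(i) for i in (pt-[245,170]+.5)*7.5),4,(0,255,255),1)
cv2.imwrite("pics/d1.png",a)
```

```text
(no output)
```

View pics/d1.png

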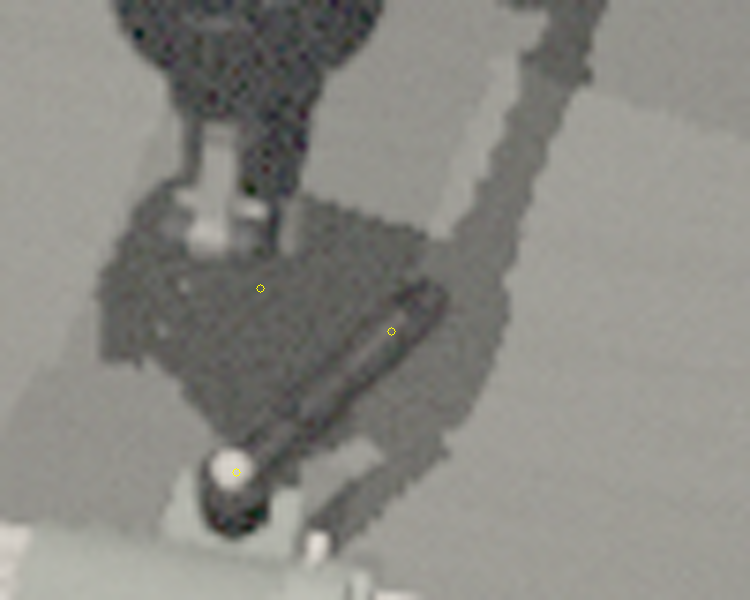

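The fingertips visibly end near (235,250) in this crop, about 5 px above the projected TCP at (260,288), so they passed over the lever. I'll check the same offset in the earlier picture.

Run:
```python
from plan import *
c=read_camera("scene")
s,p,r=cur(); print(s["width"],s["q"].round(4))
for z in(0,.01,.02,.03): print(z,proj(c,np.array([.5471,.039,.3188+z])).round(1), proj(c,p+[0,0,z]).round(1), (proj(c,p+[0,0,z])-[245,170])*7.5)
im=cv2.imread("pics/b1.png"); im=cv2.resize(im,(280,210),interpolation=cv2.INTER_AREA)
a=im[0:25,110:160].astype(float)/255; a=(a**.5*255).astype(np.uint8); a=cv2.resize(a,None,fx=14,fy=14,interpolation=cv2.INTER_CUBIC)
pt=proj(c,[.5471,.039,.3188])-[180,150]-[110,0]; cv2.circle(a,tuple(int(i) for i in (pt+.5)*14),5,(0,255,255),2)
cv2.imwrite("pics/e1.png",a)
```

```text
-0.000632225026861683 [-0.1294  0.0495  2.0487 -0.      1.0433 -0.1706]
0 [314.  172.1] [279.2 207.9] [256.78740588 284.41545683]
0.01 [314.2 169. ] [279.1 205.7] [255.83844511 267.93534023]
0.02 [314.4 165.8] [279.  203.5] [254.87456275 251.18845526]
0.03 [314.6 162.6] [278.9 201.2] [253.89542532 234.16863385]
```

View pics/e1.png

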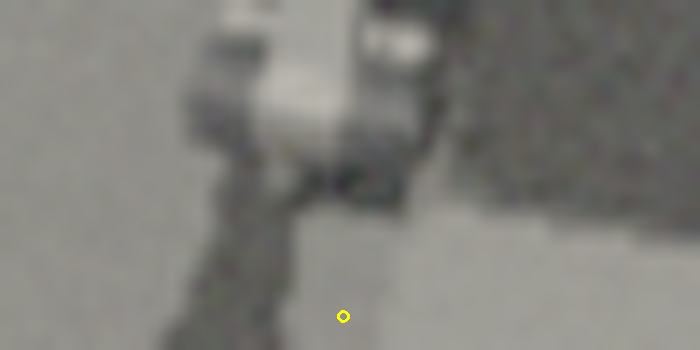

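In this crop too the fingertip ends at row ~210, against the projected TCP at row 316. The real fingertips sit about 22 mm above the nominal TCP, so I'll go back over the lever and come down lower.

Emit:
apply_moves(fingers=[0, 0, 0, 0, 0, 0, 0, 0, 0, 0], travel=[[0, 0, -0.6], [0, 0, -0.6], [0.5, 0.25, 0], [0.5, 0.25, 0], [0.5, 0.2, 0], [0.1, 0, 0.4], [0, 0, 0.5], [0, 0, 0.5], [0, 0, 0.3], [0, 0, 0]], rotation=[[0, 0, 0], [0, 0, 0], [0, 0, 0], [0, 0, 0], [0, 0, 0], [0, 0, 0], [0, 0, 0], [0, 0, 0], [0, 0, 0], [0, 0, 0]])

```text
time: 10.0
tool_pos: [0.5421, 0.0396, 0.0689]
tcp_rot: [-2.173, -2.264, 0.006]
wrist_force: [-0.3, -0.2, 0.5]
width: 0.0
grip_force: 0.0
```

Emit:
apply_moves(fingers=[0, 0, 0, 0, 0], travel=[[-0.12, -0.08, 0], [-0.12, -0.1, 0], [-0.11, -0.12, 0], [-0.13, -0.11, 0], [-0.14, -0.1, 0]], rotation=[[0, 0, 0], [0, 0, 0], [0, 0, 0], [0, 0, 0], [0, 0, 0]])

```text
time: 10.5
tool_pos: [0.521, 0.0071, 0.0727]
tcp_rot: [2.175, 2.265, 0.004]
wrist_force: [2.4, 1.9, 0.9]
width: -0.003
grip_force: 1.1
```

Run:
```python
from plan import *
show()
print(read_state()["torque"])
for n in("scene","top"):
    read_camera(n)
    for k in("clamp_grip","clamp_stud"): print(n,k,[(round(a["p"],2),np.round(a["location"],1).tolist()) for a in tip_of(n,k)[:1]])
```

```text
t 10.5 tcp [0.521  0.0071 0.0727] lathe [-0.1203  0.0205  0.0727] F [2.4 1.9 0.9] w -0.003 grip 1.1
rot err (units) [ 0.03 -0.   -0.04]
[ 0.24218138 -0.41005261  0.08084679]
scene clamp_grip [(0.58, [292.6, 207.9])]
scene clamp_stud [(0.86, [274.0, 233.3])]
top clamp_grip [(0.54, [297.9, 219.0])]
top clamp_stud []
```

The lever is turning now, with about 3 N on the tool. Continue.

Emit:
apply_moves(fingers=[0, 0, 0, 0, 0, 0, 0, 0], travel=[[-0.15, -0.06, 0], [-0.16, -0.05, 0], [-0.14, -0.03, 0], [-0.12, -0.02, 0], [-0.12, -0.01, 0], [-0.13, 0, 0], [-0.13, 0, 0], [0, 0, 0]], rotation=[[0, 0, 0], [0, 0, 0], [0, 0, 0], [0, 0, 0], [0, 0, 0], [0, 0, 0], [0, 0, 0], [0, 0, 0]])

```text
time: 11.6
tool_pos: [0.5137, -0.0412, 0.0716]
tcp_rot: [2.176, 2.266, -0.001]
wrist_force: [-0.6, 0.3, -0.1]
width: 0.002
grip_force: 0.2
```

Run:
```python
from plan import *
show()
c=read_camera("scene"); 
for n in("scene","top"):
    if n=="top": read_camera(n)
    for k in("clamp_grip","clamp_stud","centre_tip"): print(n,k,[(round(a["p"],2),np.round(a["location"],1).tolist()) for a in tip_of(n,k)[:1]])
for th in(1.0,.8,.6,.4,.2):
    u=v.copy();u[6]=th; print(th,proj(c,model(u)["clamp_grip"]).round(1))
```

```text
t 11.6 tcp [ 0.5137 -0.0412  0.0716] lathe [-0.1298 -0.0275  0.0716] F [-0.6  0.3 -0.1] w 0.002 grip 0.2
rot err (units) [-0.    0.01 -0.04]
scene clamp_grip [(0.67, [276.3, 206.1])]
scene clamp_stud [(0.94, [274.6, 235.7])]
scene centre_tip [(0.91, [314.1, 261.7])]
top clamp_grip []
top clamp_stud []
top centre_tip [(0.6, [265.7, 170.9])]
1.0 [285.6 207.8]
0.8 [280.  206.8]
0.6 [274.2 206.7]
0.4 [268.5 207.6]
0.2 [263.  209.5]
```

Emit:
apply_moves(fingers=[0, 0, 0, 0, 0, 0, 0, 0, 0, 0, 0, 0], travel=[[-0.12, 0.01, 0], [-0.12, 0.02, 0], [-0.12, 0.03, 0], [0, 0, 0], [0.3, -0.1, 0], [0, 0, -0.8], [0, 0, -0.9], [0, 0.6, -0.9], [0, 0.7, -0.5], [0, 0.7, 0], [0, 0.7, 0], [0, 0, 0]], rotation=[[0, 0, 0], [0, 0, 0], [0, 0, 0], [0, 0, 0], [0, 0, 0], [0, 0, 0], [0, 0, 0], [0, 0, 0], [0, 0, 0], [0, 0, 0], [0, 0, 0], [0, 0, 0]])

```text
time: 13.2
tool_pos: [0.6473, -0.0369, 0.2224]
tcp_rot: [2.174, 2.267, 0.001]
wrist_force: [-0.5, 0.5, 0.1]
width: 0.0
grip_force: 0.0
```

Run:
```python
from plan import *
show()
c=read_camera("scene"); d=read_camera("top")
for n in("scene","top"):
    for k in("clamp_grip","clamp_stud","centre_tip","tailstock_grip"): print(n,k,[(round(a["p"],2),np.round(a["location"],1).tolist()) for a in tip_of(n,k)[:1]])
for th in(.8,.6,.4,.2):
    u=v.copy();u[6]=th; print(th,proj(c,model(u)["clamp_grip"]).round(1),proj(d,model(u)["clamp_grip"]).round(1))
```

```text
t 13.2 tcp [ 0.6473 -0.0369  0.2224] lathe [ 0.0039 -0.0292  0.2224] F [-0.5  0.5  0.1] w 0.0 grip 0.0
rot err (units) [ 0.01  0.   -0.03]
scene clamp_grip [(0.75, [268.6, 207.0])]
scene clamp_stud []
scene centre_tip [(0.87, [314.6, 263.1])]
scene tailstock_grip [(0.61, [269.1, 252.0])]
top clamp_grip [(0.28, [351.8, 161.5])]
top clamp_stud []
top centre_tip [(0.36, [327.0, 173.4])]
top tailstock_grip [(0.75, [301.7, 170.1])]
0.8 [280.  206.8] [304.4 217.8]
0.6 [274.2 206.7] [309.3 216.8]
0.4 [268.5 207.6] [313.9 214.9]
0.2 [263.  209.5] [318.  212.1]
```

Emit:
apply_moves(fingers=[0.68, 0.68, 0.68, 0.68, 0.68, 0.68, 0.68, 0.68, 0.68, 0.68, 0.68], travel=[[-0.18, -0.08, 0], [0, 0, 0], [0, 0, 0], [0, 0, 0.3], [0, 0, 0.5], [0, 0, 0.4], [0, 0, 0.4], [0, 0, 0.3], [0, 0, 0.2], [0, 0, 0], [0, 0, 0]], rotation=[[0, 0, 0], [0, 0, 0], [0, 0, 0], [0, 0, 0], [0, 0, 0], [0, 0, 0], [0, 0, 0], [0, 0, 0], [0, 0, 0], [0, 0, 0], [0, 0, 0]])

```text
time: 14.8
tool_pos: [0.6412, -0.047, 0.1185]
tcp_rot: [2.175, 2.266, 0.0]
wrist_force: [0.6, 0.3, 0.2]
width: 0.684
grip_force: 0.0
```

Emit:
apply_moves(fingers=[0.68, 0.68, 0.68, 0.68], travel=[[0, 0.04, 0.2], [0, 0, 0.2], [0, 0, 0.13], [0, 0, 0]], rotation=[[0, 0, 0], [0, 0, 0], [0, 0, 0], [0, 0, 0]])

```text
time: 15.2
tool_pos: [0.6415, -0.0467, 0.0898]
tcp_rot: [-2.174, -2.265, 0.003]
wrist_force: [-0.2, 1.1, 0.2]
width: 0.682
grip_force: 0.0
```

Emit:
apply_moves(fingers=[0.4, 0.4, 0.4, 0.4, 0.4, 0.4], travel=[[0, 0, 0], [0, 0, 0], [0, 0, 0], [0, 0, 0], [0, 0, 0], [0, 0, 0]], rotation=[[0, 0, 0], [0, 0, 0], [0, 0, 0], [0, 0, 0], [0, 0, 0], [0, 0, 0]], newtons=30)

```text
time: 15.8
tool_pos: [0.6448, -0.0467, 0.092]
tcp_rot: [2.174, 2.264, 0.004]
wrist_force: [5.5, 0.3, -5.3]
width: 0.499
grip_force: 34.6
```

Run:
```python
from plan import *
show()
c=read_camera("scene"); a=c["image"][200:330,190:370,::-1]; cv2.imwrite("pics/f1.png",cv2.resize(a,None,fx=4.4,fy=4.4,interpolation=cv2.INTER_CUBIC))
for n in("scene","top"):
    if n=="top":read_camera(n)
    for k in("centre_tip","blank_end"): print(n,k,[(round(a["p"],2),np.round(a["location"],1).tolist()) for a in tip_of(n,k)[:1]])
```

```text
t 15.8 tcp [ 0.6448 -0.0467  0.092 ] lathe [ 0.0009 -0.0389  0.092 ] F [ 5.5  0.3 -5.3] w 0.499 grip 34.6
rot err (units) [ 0.04  0.   -0.04]
scene centre_tip []
scene blank_end []
top centre_tip [(0.75, [237.0, 171.8])]
top blank_end [(0.58, [235.7, 171.5])]
```

View pics/f1.png

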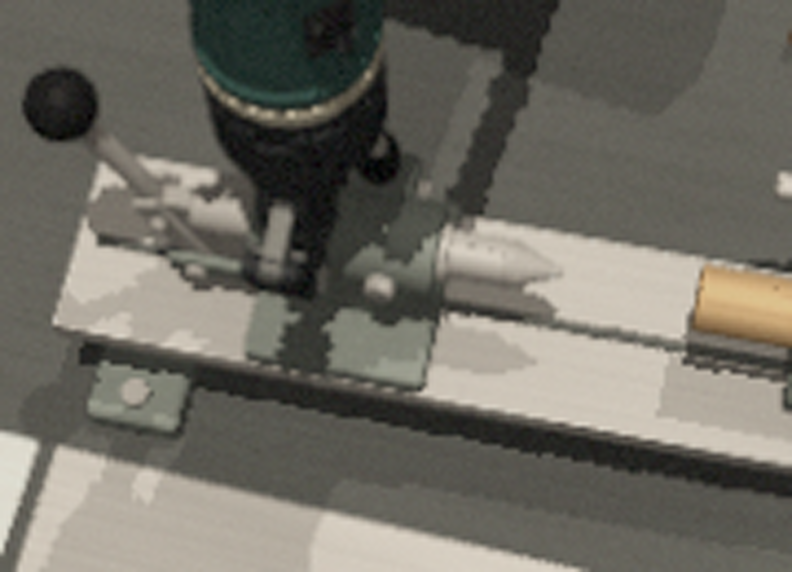

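The fingers grip the barrel at its tail half (width reads 42 mm), the lever is loose, and the tip is at (562,270) with the blank's end at (700,299). Slide it up now.

Emit:
apply_moves(fingers=[0.4, 0.4, 0.4, 0.4, 0.4, 0.4, 0.4, 0.4, 0.4, 0.4], travel=[[0.05, 0, 0], [0.1, 0, 0], [0.15, 0, 0], [0.15, 0, 0], [0.15, 0, 0], [0.15, 0, 0], [0.1, 0, 0], [0.05, 0, 0], [0, 0, 0], [0, 0, 0]], rotation=[[0, 0, 0], [0, 0, 0], [0, 0, 0], [0, 0, 0], [0, 0, 0], [0, 0, 0], [0, 0, 0], [0, 0, 0], [0, 0, 0], [0, 0, 0]])

```text
time: 17.1
tool_pos: [0.6432, -0.0032, 0.092]
tcp_rot: [2.172, 2.263, 0.002]
wrist_force: [6.2, -4.8, -4.6]
width: 0.505
grip_force: 34.6
```

```bash
cat > gap.py <<'E'
from plan import *
show()
for n in("scene","top")*2:
    c=read_camera(n); L={}
    for k in("centre_tip","blank_end","collar_face","blank_foot"):
        r=tip_of(n,k)
        if r:
            o,d=ray(c,r[0]["location"])
            # intersect with vertical plane/line of spindle axis: least squares closest point on axis
            A0=W([0,0,.135]); u=W([0,1,.135])-A0; u[2]=0
            sol=np.linalg.lstsq(np.stack([u,-d],1),o-A0,rcond=None)[0]
            L[k]=(round(r[0]["p"],2),round(sol[0],4),round(np.linalg.norm(A0+sol[0]*u-o-sol[1]*d),4))
    print(n,L)
E
python3 gap.py
```

```text
t 17.1 tcp [ 0.6432 -0.0032  0.092 ] lathe [0.0012 0.0047 0.092 ] F [ 6.2 -4.8 -4.6] w 0.505 grip 34.6
rot err (units) [ 0.04  0.02 -0.04]
scene {'centre_tip': (0.64, np.float64(0.1188), np.float64(0.0009)), 'blank_end': (0.87, np.float64(0.139), np.float64(0.0004)), 'collar_face': (0.62, np.float64(0.268), np.float64(0.004)), 'blank_foot': (0.58, np.float64(0.2653), np.float64(0.003))}
top {'centre_tip': (0.49, np.float64(0.1087), np.float64(0.0029)), 'blank_end': (0.62, np.float64(0.1443), np.float64(0.0002)), 'collar_face': (0.79, np.float64(0.2683), np.float64(0.0004)), 'blank_foot': (0.66, np.float64(0.2608), np.float64(0.0085))}
scene {'centre_tip': (0.72, np.float64(0.1216), np.float64(0.0034)), 'blank_end': (0.67, np.float64(0.1409), np.float64(0.0008)), 'collar_face': (0.79, np.float64(0.2726), np.float64(0.0046)), 'blank_foot': (0.71, np.float64(0.2605), np.float64(0.0015))}
top {'centre_tip': (0.6, np.float64(0.1148), np.float64(0.0006)), 'blank_end': (0.82, np.float64(0.1419), np.float64(0.0058)), 'collar_face': (0.69, np.float64(0.2688), np.float64(0.0009)), 'blank_foot': (0.57, np.float64(0.2629), np.float64(0.0038))}
```

```bash
cat > gap2.py <<'E'
from plan import *
import sys
A0=W([0,0,.135]); u=W([0,1,.135])-A0; u[2]=0
def along(c,px):
    o,d=ray(c,px); return np.linalg.lstsq(np.stack([u,-d],1),o-A0,rcond=None)[0][0]
out=[]
for n in("scene","top"):
    D={"centre_tip":[],"blank_end":[]}; ims=[]
    for _ in range(6):
        c=read_camera(n); ims.append(c["image"].astype(float))
        for k in D:
            r=tip_of(n,k)
            if r and r[0]["p"]>.4: D[k].append(along(c,r[0]["location"]))
    for k in D: print(n,k,len(D[k]),np.median(D[k]).round(4),np.std(D[k]).round(4))
    im=np.mean(ims,0)
    # rectified strip: lathe y .08-.20 horizontally (0.15 mm/px), vertical: perpendicular in image
    ys=np.arange(.07,.19,.00016); p0=proj(c,A0+.13*u);p1=proj(c,A0+.14*u); pd=np.array([-(p1-p0)[1],(p1-p0)[0]])/np.linalg.norm(p1-p0)
    pts=np.array([proj(c,A0+y*u) for y in ys]); off=np.linspace(-16,16,280)
    M=(pts[None]+off[:,None,None]*pd).astype(np.float32)
    s=cv2.remap(im.astype(np.float32),M[...,0],M[...,1],cv2.INTER_CUBIC); s=np.clip(s[:,:,::-1],0,255).astype(np.uint8).copy()
    for i,y in enumerate(np.arange(.07,.19,.01)):
        X=int((y-.07)/.00016); cv2.line(s,(X,0),(X,20 if round(y*100)%5==0 else 10),(0,0,255),1)
    out.append(s)
cv2.imwrite(f"pics/{sys.argv[1]}.png",np.vstack(out)); print(out[0].shape)
E
python3 gap2.py g1
```

```text
scene centre_tip 6 0.1188 0.0044
scene blank_end 6 0.1407 0.0027
top centre_tip 5 0.1152 0.0017
top blank_end 6 0.1441 0.0044
(280, 750, 3)
```

View pics/g1.png

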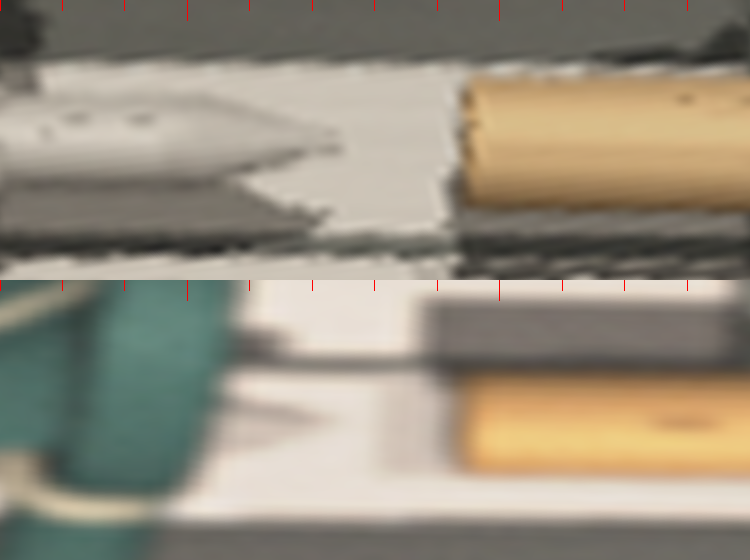

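Scene strip: tip at column ≈343 (0.1249) and blank end ≈464 (0.1442). Top strip: tip ≈337, end ≈462. The gap is about 19.4 mm, so 4.2 mm more is needed.

Emit:
apply_moves(fingers=[0.4, 0.4, 0.4, 0.4, 0.4], travel=[[0.025, 0, 0], [0.03, 0, 0], [0.03, 0, 0], [0, 0, 0], [0, 0, 0]], rotation=[[0, 0, 0], [0, 0, 0], [0, 0, 0], [0, 0, 0], [0, 0, 0]])

```text
time: 20.4
tool_pos: [0.643, 0.0005, 0.092]
tcp_rot: [2.172, 2.263, 0.002]
wrist_force: [6.7, -5.0, -5.2]
width: 0.496
grip_force: 34.6
```

Emit:
apply_moves(fingers=[0.68, 0.68, 0.68, 0.68, 0.68, 0.68, 0.68, 0.68, 0, 0, 0], travel=[[0, 0, 0], [0, 0, 0], [0, 0, 0], [0, 0, -0.3], [0, 0, -0.5], [0, 0, -0.6], [0, 0, -0.6], [0, 0, -0.6], [0, -0.5, 0], [0, -0.8, 0], [0, -0.8, 0]], rotation=[[0, 0, 0], [0, 0, 0], [0, 0, 0], [0, 0, 0], [0, 0, 0], [0, 0, 0], [0, 0, 0], [0, 0, 0], [0, 0, 0], [0, 0, 0], [0, 0, 0]])

```text
time: 21.5
tool_pos: [0.5354, -0.0018, 0.2234]
tcp_rot: [2.174, 2.266, 0.002]
wrist_force: [0.6, -0.2, -1.0]
width: 0.172
grip_force: 0.0
```

Run:
```python
from plan import *
v[3]=-.0199+.0437+.0025; np.save("v.npy",v); m.update(model(v))  # new tailstock position estimate
show()
c=read_camera("scene");print([(round(a["p"],2),np.round(a["location"],1).tolist()) for k in("clamp_grip","clamp_stud","centre_tip") for a in tip_of("scene",k)[:1]])
for th in(.6,.4,.2):
    u=v.copy();u[6]=th; print(th,proj(c,model(u)["clamp_grip"]).round(1))
print("stud",proj(c,m["clamp_stud"]),"tip",proj(c,m["centre_tip"]))
prev=None
for th in [.4]+list(np.linspace(.4,1.6,13)):
    q=lever(th-.87,.066,-.018 if prev is None else -1e-6); 
    if prev is not None: d=(q-prev)/.05; print(round(th,2),q.round(4),"tool",d[1].round(2),d[0].round(2))
    else: print("start",q.round(4)); to(W([*q,.15]))
    prev=q
```

```text
t 21.5 tcp [ 0.5354 -0.0018  0.2234] lathe [-0.1064  0.0109  0.2234] F [ 0.6 -0.2 -1. ] w 0.172 grip 0.0
rot err (units) [ 0.02  0.   -0.03]
[(0.78, [290.3, 212.7]), (0.76, [294.2, 238.9]), (0.95, [338.4, 266.9])]
0.6 [294.4 210. ]
0.4 [288.7 210.9]
0.2 [283.3 212.8]
stud [296.87710003 236.04427314] tip [340.86345911 265.41149316]
start [-0.0997 -0.0414]
travel total [-1.044  0.127  1.465] max 1.47
0.4 [-0.1078 -0.0253] tool 0.32 -0.16
0.5 [-0.113  -0.0195] tool 0.12 -0.1
0.6 [-0.1176 -0.013 ] tool 0.13 -0.09
0.7 [-0.1214 -0.0059] tool 0.14 -0.08
0.8 [-0.1244  0.0017] tool 0.15 -0.06
0.9 [-0.1266  0.0089] tool 0.14 -0.04
1.0 [-0.1281  0.0142] tool 0.11 -0.03
1.1 [-0.1293  0.0199] tool 0.11 -0.02
1.2 [-0.1299  0.0258] tool 0.12 -0.01
1.3 [-0.13   0.032] tool 0.12 -0.0
1.4 [-0.1295  0.0382] tool 0.13 0.01
1.5 [-0.1283  0.0446] tool 0.13 0.02
1.6 [-0.1264  0.051 ] tool 0.13 0.04
```

Emit:
apply_moves(fingers=[0, 0, 0, 0, 0, 0, 0, 0], travel=[[-0.6, 0.13, 0], [-0.5, 0, 0], [0, 0, 0.7], [0, 0, 0.7], [0, 0, 0.7], [0, 0, 0.6], [0, 0, 0.3], [0, 0, 0]], rotation=[[0, 0, 0], [0, 0, 0], [0, 0, 0], [0, 0, 0], [0, 0, 0], [0, 0, 0], [0, 0, 0], [0, 0, 0]])

```text
time: 22.5
tool_pos: [0.5438, -0.0564, 0.0696]
tcp_rot: [-2.173, -2.264, 0.004]
wrist_force: [-1.5, -0.3, -0.1]
width: -0.004
grip_force: 0.0
```

Emit:
apply_moves(fingers=[0, 0, 0, 0, 0, 0, 0, 0, 0], travel=[[0.17, -0.1, 0], [0.17, -0.1, 0], [0.12, -0.1, 0], [0.13, -0.09, 0], [0.14, -0.07, 0], [0.14, -0.06, 0], [0.14, -0.04, 0], [0.11, -0.03, 0], [0.11, -0.02, 0]], rotation=[[0, 0, 0], [0, 0, 0], [0, 0, 0], [0, 0, 0], [0, 0, 0], [0, 0, 0], [0, 0, 0], [0, 0, 0], [0, 0, 0]])

```text
time: 23.4
tool_pos: [0.5114, 0.0039, 0.0716]
tcp_rot: [-2.175, -2.267, 0.001]
wrist_force: [2.4, -2.7, 1.2]
width: 0.0
grip_force: 1.3
```

```bash
cat > chk.py <<'E'
from plan import *
show()
c=read_camera("scene");print([(round(a["p"],2),np.round(a["location"],1).tolist()) for k in("clamp_grip","clamp_stud","centre_tip") for a in tip_of("scene",k)[:1]])
for th in(.6,.8,1,1.2,1.4,1.6):
    u=v.copy();u[6]=th; print(th,proj(c,model(u)["clamp_grip"]).round(1))
E
python3 chk.py
```

```text
t 23.4 tcp [0.5114 0.0039 0.0716] lathe [-0.1301  0.0177  0.0716] F [ 2.4 -2.7  1.2] w 0.0 grip 1.3
rot err (units) [-0.    0.   -0.04]
[(0.71, [309.4, 209.0]), (0.96, [296.7, 236.8]), (0.88, [338.0, 264.0])]
0.6 [294.4 210. ]
0.8 [300.2 210.1]
1 [305.9 211.2]
1.2 [311.3 213.3]
1.4 [316.1 216.2]
1.6 [320.2 220. ]
```

Emit:
apply_moves(fingers=[0, 0, 0, 0, 0, 0], travel=[[0.12, 0, 0], [0.12, 0, 0], [0.13, 0.02, 0], [0.13, 0.03, 0], [0.12, 0.05, 0], [0, 0, 0]], rotation=[[0, 0, 0], [0, 0, 0], [0, 0, 0], [0, 0, 0], [0, 0, 0], [0, 0, 0]])

```text
time: 24.2
tool_pos: [0.5156, 0.0357, 0.0717]
tcp_rot: [-2.174, -2.267, -0.0]
wrist_force: [0.2, -1.5, 0.5]
width: -0.0
grip_force: 0.6
```

```bash
python3 chk.py
```

```text
t 24.2 tcp [0.5156 0.0357 0.0717] lathe [-0.1245  0.0493  0.0717] F [ 0.2 -1.5  0.5] w -0.0 grip 0.6
rot err (units) [-0.   -0.01 -0.03]
[(0.6, [321.5, 217.3]), (0.89, [294.0, 238.1]), (0.91, [337.6, 265.4])]
0.6 [294.4 210. ]
0.8 [300.2 210.1]
1 [305.9 211.2]
1.2 [311.3 213.3]
1.4 [316.1 216.2]
1.6 [320.2 220. ]
```

Emit:
apply_moves(fingers=[0, 0, 0], travel=[[0.08, 0.06, 0], [0.08, 0.06, 0], [0, 0, 0]], rotation=[[0, 0, 0], [0, 0, 0], [0, 0, 0]])

```text
time: 24.7
tool_pos: [0.5184, 0.0407, 0.071]
tcp_rot: [-2.173, -2.267, 0.012]
wrist_force: [-7.9, -10.1, 4.3]
width: 0.004
grip_force: 6.8
```

Emit:
apply_moves(fingers=[0, 0, 0], travel=[[0.05, 0.04, 0], [0.05, 0.04, 0], [0, 0, 0]], rotation=[[0, 0, 0], [0, 0, 0], [0, 0, 0]])

```text
time: 25.0
tool_pos: [0.5187, 0.0414, 0.0707]
tcp_rot: [-2.171, -2.268, 0.029]
wrist_force: [-16.3, -25.7, 13.0]
width: 0.001
grip_force: 15.6
```

```bash
python3 chk.py
```

```text
t 25.0 tcp [0.5187 0.0414 0.0707] lathe [-0.1211  0.0549  0.0707] F [-16.3 -25.7  13. ] w 0.001 grip 15.6
rot err (units) [-0.13  0.11 -0.01]
[(0.88, [293.5, 239.0]), (0.87, [337.1, 263.2])]
0.6 [294.4 210. ]
0.8 [300.2 210.1]
1 [305.9 211.2]
1.2 [311.3 213.3]
1.4 [316.1 216.2]
1.6 [320.2 220. ]
```

The lever is hard against its tight stop (30 N). Next: back off, rise, and go over behind the ball.

Emit:
apply_moves(fingers=[0, 0, 0, 0, 0, 0, 0, 0, 0, 0, 0, 0], travel=[[-0.3, -0.2, 0], [-0.1, -0.1, 0], [0, 0, -0.8], [0, 0, -0.95], [0, 0, -0.95], [0, 0, -0.95], [0, 0, -0.95], [-0.6, 0.5, 0], [-0.8, 0.6, 0], [-0.9, 0.6, 0], [-0.8, 0.6, 0], [-0.6, 0.4, 0]], rotation=[[0, 0, 0], [0, 0, 0], [0, 0, 0], [0, 0, 0], [0, 0, 0], [0, 0, 0], [0, 0, 0], [0, 0, 0], [0, 0, 0], [0, 0, 0], [0, 0, 0], [0, 0, 0]])

```text
time: 26.4
tool_pos: [0.653, -0.15, 0.3013]
tcp_rot: [2.176, 2.265, 0.002]
wrist_force: [-0.7, -0.2, 0.1]
width: -0.001
grip_force: 0.0
```

Run:
```python
from plan import *
show()
c=read_camera("scene");d=read_camera("top")
for k in("feed_knob","clamp_grip","centre_tip"):
    a=tip_of("scene",k);b=tip_of("top",k)
    print(k,[(round(q["p"],2),np.round(q["location"],1).tolist()) for q in a[:1]+b[:1]])
    if a and b: 
        p,e=tri(c,a[0]["location"],d,b[0]["location"]); print(p.round(4),"lathe",Lf(p).round(4),round(e,4))
print("model knob",m["feed_knob"],Lf(m["feed_knob"]),proj(c,m["feed_knob"]),proj(d,m["feed_knob"]))
for th in(1.4,1.5,1.6):
    u=v.copy();u[6]=th; print(th,proj(c,model(u)["clamp_grip"]).round(1))
k=Lf(m["feed_knob"]); to(W([k[0],k[1]-.017-.011-.02,.30]))
```

```text
t 26.4 tcp [ 0.653  -0.15    0.3013] lathe [ 0.0044 -0.1424  0.3013] F [-0.7 -0.2  0.1] w -0.001 grip 0.0
rot err (units) [ 0.02 -0.01 -0.04]
feed_knob [(0.73, [226.2, 228.3])]
clamp_grip [(0.61, [325.2, 219.8]), (0.71, [268.5, 215.4])]
[0.5244 0.0613 0.1054] lathe [-0.1145  0.0744  0.1054] 0.0113
centre_tip [(0.94, [339.6, 264.7]), (0.69, [247.4, 174.6])]
[0.63   0.1156 0.1217] lathe [-0.0066  0.124   0.1217] 0.0056
model knob [ 0.64670528 -0.10913138  0.21934323] [-4.92211391e-17 -1.01271476e-01  2.19343234e-01] [226.87326708 227.77959276] [334.84029035 158.41211751]
1.4 [316.1 216.2]
1.5 [318.3 218. ]
1.6 [320.2 220. ]
travel total [-0.2   -0.041  0.044] max 0.2
```

Emit:
apply_moves(fingers=[0, 0, 0, 0, 0, 0, 0, 0, 0, 0, 0, 0], travel=[[-0.2, -0.08, 0], [0, 0, 0.5], [0, 0, 0.7], [0, 0, 0.7], [0, 0, 0.4], [0, 0, 0.13], [0, 0, 0], [0.15, 0, 0], [0.15, 0, 0], [0.12, 0, 0], [0.12, 0, 0], [0, 0, 0]], rotation=[[0, 0, 0], [0, 0, 0], [0, 0, 0], [0, 0, 0], [0, 0, 0], [0, 0, 0], [0, 0, 0], [0, 0, 0], [0, 0, 0], [0, 0, 0], [0, 0, 0], [0, 0, 0]])

```text
time: 28.0
tool_pos: [0.6477, -0.1322, 0.1827]
tcp_rot: [2.171, 2.264, 0.002]
wrist_force: [1.1, -5.5, 2.6]
width: -0.001
grip_force: 2.3
```

Emit:
apply_moves(fingers=[0, 0, 0, 0, 0, 0], travel=[[0.12, 0, 0], [0.12, 0, 0], [0.12, 0, 0], [0.12, 0, 0], [0, 0, 0], [0, 0, 0]], rotation=[[0, 0, 0], [0, 0, 0], [0, 0, 0], [0, 0, 0], [0, 0, 0], [0, 0, 0]])

```text
time: 28.6
tool_pos: [0.6459, -0.1082, 0.1811]
tcp_rot: [2.174, 2.265, 0.001]
wrist_force: [2.3, -4.2, 3.4]
width: -0.003
grip_force: 2.1
```

```bash
cat > kn.py <<'E'
from plan import *
show()
F=[];
for _ in range(4):
    c=read_camera("scene"); F.append(Rl.inv().apply(read_state()["wrist_force"]))
print("F lathe mean",np.mean(F,0).round(2))
for k in("feed_knob","centre_tip","blank_end"):
    print(k,[(round(q["p"],2),np.round(q["location"],1).tolist()) for q in tip_of("scene",k)[:1]])
for a in(.4,.2,0,-.1,-.2,-.3): print(a,proj(c,model(v,a)["feed_knob"]).round(1), Lf(model(v,a)["feed_knob"])[1].round(4))
E
python3 kn.py
```

```text
t 28.6 tcp [ 0.6459 -0.1082  0.1811] lathe [-0.0008 -0.1003  0.1811] F [ 2.3 -4.2  3.4] w -0.003 grip 2.1
rot err (units) [ 0.02  0.01 -0.04]
F lathe mean [ 1.44 -4.74  2.95]
feed_knob [(0.93, [241.9, 227.3])]
centre_tip [(0.81, [342.8, 269.1])]
blank_end [(0.56, [346.9, 267.2])]
0.4 [226.9 227.8] -0.1013
0.2 [239.3 228.1] -0.0755
0 [252.7 229.8] -0.0487
-0.1 [259.6 231.2] -0.0352
-0.2 [266.5 232.8] -0.0219
-0.3 [273.2 234.8] -0.0088
```

Emit:
apply_moves(fingers=[0, 0, 0, 0, 0, 0, 0], travel=[[0.12, 0, -0.02], [0.12, 0, -0.02], [0.12, 0, -0.02], [0.12, 0, 0], [0.12, 0, 0], [0, 0, 0], [0, 0, 0]], rotation=[[0, 0, 0], [0, 0, 0], [0, 0, 0], [0, 0, 0], [0, 0, 0], [0, 0, 0], [0, 0, 0]])

```text
time: 29.65
tool_pos: [0.6438, -0.0777, 0.1832]
tcp_rot: [-2.175, -2.267, 0.0]
wrist_force: [1.2, -4.8, 3.4]
width: -0.001
grip_force: 2.3
```

```bash
python3 kn.py
```

```text
t 29.65 tcp [ 0.6438 -0.0777  0.1832] lathe [-0.0015 -0.0697  0.1832] F [ 1.2 -4.8  3.4] w -0.001 grip 2.3
rot err (units) [-0.    0.   -0.04]
F lathe mean [ 0.95 -4.72  3.58]
feed_knob [(0.94, [256.5, 231.7])]
centre_tip [(0.65, [349.3, 266.0])]
blank_end [(0.83, [350.8, 263.8])]
0.4 [226.9 227.8] -0.1013
0.2 [239.3 228.1] -0.0755
0 [252.7 229.8] -0.0487
-0.1 [259.6 231.2] -0.0352
-0.2 [266.5 232.8] -0.0219
-0.3 [273.2 234.8] -0.0088
```

Emit:
apply_moves(fingers=[0, 0, 0, 0, 0, 0], travel=[[0.06, 0, -0.02], [0.06, 0, -0.02], [0.06, 0, 0], [0.06, 0, 0], [0, 0, 0], [0, 0, 0]], rotation=[[0, 0, 0], [0, 0, 0], [0, 0, 0], [0, 0, 0], [0, 0, 0], [0, 0, 0]])

```text
time: 30.6
tool_pos: [0.6429, -0.0659, 0.1837]
tcp_rot: [-2.175, -2.266, 0.002]
wrist_force: [2.2, -4.8, -2.2]
width: 0.003
grip_force: 2.6
```

Emit:
apply_moves(fingers=[0, 0, 0, 0], travel=[[0.06, 0, 0], [0.06, 0, 0], [0, 0, 0], [0, 0, 0]], rotation=[[0, 0, 0], [0, 0, 0], [0, 0, 0], [0, 0, 0]])

```text
time: 31.0
tool_pos: [0.6428, -0.0625, 0.1836]
tcp_rot: [2.174, 2.265, -0.006]
wrist_force: [3.1, -11.3, -2.0]
width: -0.0
grip_force: 5.9
```

```bash
python3 kn.py
```

```text
t 31.0 tcp [ 0.6428 -0.0625  0.1836] lathe [-0.0018 -0.0545  0.1836] F [  3.1 -11.3  -2. ] w -0.0 grip 5.9
rot err (units) [-0.01  0.04 -0.04]
F lathe mean [  2.56 -11.86  -2.51]
feed_knob [(0.78, [267.7, 230.2])]
centre_tip [(0.73, [303.9, 256.3])]
blank_end [(0.63, [348.2, 265.8])]
0.4 [226.9 227.8] -0.1013
0.2 [239.3 228.1] -0.0755
0 [252.7 229.8] -0.0487
-0.1 [259.6 231.2] -0.0352
-0.2 [266.5 232.8] -0.0219
-0.3 [273.2 234.8] -0.0088
```

Emit:
apply_moves(fingers=[0, 0, 0, 0, 0, 0, 0, 0], travel=[[0, 0, 0], [0, 0, 0], [0, 0, 0], [0, 0, 0], [0, 0, 0], [0, 0, 0], [0, 0, 0], [0, 0, 0]], rotation=[[0, 0, 0], [0, 0, 0], [0, 0, 0], [0, 0, 0], [0, 0, 0], [0, 0, 0], [0, 0, 0], [0, 0, 0]])

```text
time: 32.15
tool_pos: [0.6427, -0.0625, 0.1836]
tcp_rot: [2.175, 2.265, -0.006]
wrist_force: [3.5, -11.4, -2.1]
width: -0.002
grip_force: 5.8
```

Run:
```python
from plan import *
show()
F=[];ims={"scene":[],"top":[]}
for _ in range(6):
    for n in ims:
        c=read_camera(n); ims[n].append(c["image"].astype(float)); F.append(Rl.inv().apply(read_state()["wrist_force"]))
print("F",np.mean(F,0).round(2),np.std(F,0).round(2))
A0=W([0,0,.135]); u=W([0,1,.135])-A0; u[2]=0
out=[]
for n in ims:
    old=cv2.imread(f"pics/a_{n}.png").astype(np.float32)
    c=read_camera(n); new=np.mean(ims[n],0)[:,:,::-1].astype(np.float32)
    ys=np.arange(.10,.30,.00026); p0=proj(c,A0+.13*u);p1=proj(c,A0+.14*u); pd=np.array([-(p1-p0)[1],(p1-p0)[0]])/np.linalg.norm(p1-p0)
    pts=np.array([proj(c,A0+y*u) for y in ys]); M=(pts[None]+np.linspace(-13,13,145)[:,None,None]*pd).astype(np.float32)
    for im in(old,new):
        s=np.clip(cv2.remap(im,M[...,0],M[...,1],cv2.INTER_CUBIC),0,255).astype(np.uint8).copy()
        for y in np.arange(.10,.30,.01): X=int((y-.1)/.00026+.5); cv2.line(s,(X,0),(X,10),(0,0,255),1)
        out.append(s)
    for k in("mallet","pot","stock"):
        r=tip_of(n,k); b=regions_of(n,k)
        print(n,k,r and np.round(r[0]["location"],1),b and np.round(b[0]["bbox"],1))
cv2.imwrite("pics/h1.png",np.vstack(out)); print(np.vstack(out).shape)
```

```text
t 32.15 tcp [ 0.6427 -0.0625  0.1836] lathe [-0.0019 -0.0546  0.1836] F [  3.5 -11.4  -2.1] w -0.002 grip 5.8
rot err (units) [-0.01  0.04 -0.04]
F [  2.75 -11.63  -2.22] [0.52 0.57 0.54]
scene mallet [145.  227.4] [117.5 180.6  42.4  59.3]
scene pot [178.  199.2] [155.7 170.8  34.2  33.4]
scene stock [397.4 215.4] [372.1 190.3  55.4  43.1]
top mallet [423.9 204.8] [411.6 184.4  32.7  29.2]
top pot [405.4 238.2] [397.4 222.7  28.   24.2]
top stock [204.4 264.9] [179.7 250.3  54.9  29. ]
(580, 770, 3)
```

View pics/h1.png

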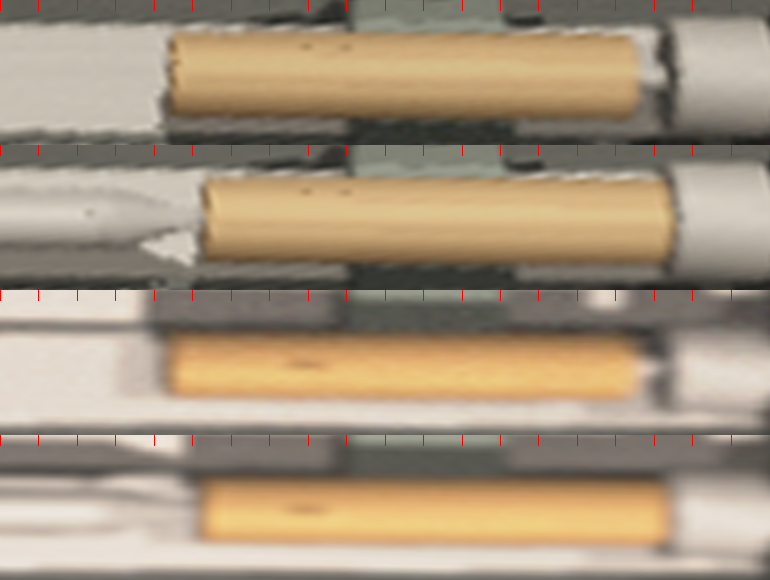

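The blank has moved 9 mm (left end from column 170 to 204) and its right end meets the collar at column ≈672 in both views. The push is steady at about 12 N, and the mallet, pot and block are where they were.

```bash
python3 -c "
from workcell import *
print(finish_job())"
```

```text
the job is handed in; nothing more can be done
None
```

I've handed the job in: the tailstock was slid up to about 15 mm short of the blank and clamped to its tight stop, the blank was driven against the drive collar, and the arm is still holding the ball at about 12 N.

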